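# Open both doors of the wall enclosure on the desk

### The job

The white-doored electrical enclosure lies on its back on the desk. Open it for fitting: turn the black wing knob to unlatch the left door and swing that door up and right back to its stop, then draw the red bolt that holds the covered right door and swing it right back to its stop too. Do not force a door that is still held, and leave the phone beside it where it lies.

Things in the scene. Friction and masses are not known exactly. Their poses are not given: they have to be found in the camera images.
- enclosure: Grey steel wall enclosure, 240 x 330 x 114 mm, fixed, lying on its back with two white doors (leaves) on top. Origin: centre of its underside; x runs away from the robot along the doors' hinges, y to the left door, z up. Walls 4 mm thick, 108 mm high; inner floor 4 mm up, so fingers can reach in once a leaf is up.
- leaf_a_hinge (a point): Middle of the left leaf's hinge line (fixed on the enclosure, 158 mm left of its middle, 112 mm up; the hinge line runs along the enclosure's x).
- leaf_a (a joint): Angle of the left leaf: 0 shut (flat), grows as its free edge rises, 1.57 upright, 1.8 at its stop. Flat plate 236 mm long (along the hinge), 4 mm thick, reaching 188 mm from its hinge; it covers the ledge of the right leaf, which cannot rise before it. Stiff hinge (0.4 N m friction; leaf about 0.3 kg): it stays at any angle; lifting takes 3 to 6 N at the free edge.
- leaf_a_edge (a point): Middle of the left leaf's free edge, in mid-thickness; moves with the leaf; axes those of the leaf (enclosure axes when shut).
- latch_grip (a point): Centre of the wing of the black wing knob on the left leaf: bar 40 long, 12 thick, 26 mm high (leaf's face 21 mm below this point) on a round boss 26 mm across, 9 mm high; 70 mm nearer the robot than the leaf's middle, 146 mm from the hinge. x along the bar (nearly along the hinge when locked), z the knob's axis. Once unlatched it can serve to lift the leaf.
- latch (a joint): Turn of the wing knob, anticlockwise seen from above: 0 to 0.25 at the start (locked), free from about 1.1, firm stop at 1.4. Its cam holds the leaf down by a keeper in the near wall. Turns with about 0.05 N m and stays where it is left.
- leaf_b_hinge (a point): Middle of the right leaf's hinge line (fixed on the enclosure, 158 mm right of its middle, 112 mm up; along the enclosure's x).
- leaf_b (a joint): Angle of the right leaf: 0 shut, 1.57 upright, 1.8 at its stop. Its plate (236 mm long, 4 mm thick) reaches 127 mm from the hinge, then steps down 38 mm to a ledge 42 mm wide (176 mm long, 4 mm thick) that ends in the free edge; the left leaf hides the ledge when shut. Hinge as stiff as the left one's. Held shut by the red bolt on the ledge.
- leaf_b_edge (a point): Middle of the right leaf's free edge (edge of its ledge, mid-thickness): 169 mm from the hinge and 38 mm below it when shut; moves with the leaf.
- bolt_slot (a point): Point on the right leaf at mid-travel of the bolt's red grip, half-way up it (ledge 19 mm below, grip's top 11 mm above). The grip: a bar 12 mm along x, 24 mm along y, 22 mm high, on a steel tongue 14 mm wide, 8 mm high along the ledge; 20 mm from the step, 22 mm from the free edge. It can serve to lift the leaf once drawn. Hidden until the left leaf is up.
- phone_mid (a point): Black phone lying face up to the right of the enclosure, 59 x 118 x 10 mm; this is its centre.
- bolt_stop (a point): Point 14 mm to the near (-x) side of bolt_slot: where the red grip's centre comes to a firm stop, to be felt, when drawn. Where the grip stands is NOT measured: it starts 8 to 14 mm beyond (+x of) bolt_slot with its tongue in a keeper in the far wall, and is free from about 8 mm short of this stop. It slides with about 2 N and stays where it is left.

How it is judged (in metres and radians):
On the way, in this order (a step that is already met when the one before it is completed fails the run):
1. the wing knob of the left leaf is turned until its cam is free, the leaf still down (value of joint latch above 1.1 rad and value of joint leaf_a below 0.3 rad), for 0.1 s.
2. the left leaf is swung back past upright, the right one still shut (value of joint leaf_a above 1.6 rad and value of joint leaf_b below 0.1 rad), for 0.2 s.
3. the right leaf is swung back past upright (value of joint leaf_b above 1.6 rad), for 0.2 s.
At the end, for the whole second after the job is handed in: Both leaves stand swung back past upright, at or near their stops (each more than 1.6 rad open), at rest; the phone lies within 30 mm of where it was (value of joint each of leaf_a, leaf_b above 1.6 rad and distance of phone_mid from where it was at the start of the episode below 0.03 m and velocity of joint each of leaf_a, leaf_b below 0.05 rad/s); the robot touches nothing.
It fails at once if the left leaf is forced up while still latched (value of joint leaf_a between 0.15 and 0.4 rad and value of joint latch below 0.7 rad).
It fails at once if the right leaf is forced up under the left one (value of joint leaf_b above 0.15 rad and value of joint leaf_a below 0.6 rad).
It fails at once if the phone is knocked away (30 mm) (distance of phone_mid from where it was at the start of the episode above 0.03 m).
It also fails if it takes over 72 s, if anything falls off the work surface, if the arm or the gripper's body presses on something with over 40 N, if the wrist force passes 120 N, or if a joint passes its speed limit or range.

### The arm

A 6-joint arm with a two-finger parallel gripper is mounted at the origin on a cart in front of the work surface, level with it; the furniture and walls round the work are solid. World frame = base frame: x ahead of the robot, y to its left, z up, the work surface at z = 0. Lengths are in m, angles in degrees, forces in N, time in s.
With the tool pointing down it reaches from about 0.425 to 0.95 m from the base axis. Payload 3.5 kg.
Tool frame: the origin (TCP) lies at the very end of the fingers, on their centre line; the grasp point (between the pads) lies 19 mm behind it; z points along the fingers, y is the line along which they close (so a half turn about z gives the same grasp; the last joint's range is limited). The gripper opens to 85 mm and grips with 20 to 120 N. Pads are 22 mm wide; open, the fingers measure 114 mm over their backs; the gripper's body (76 mm by 85 mm) begins 54 mm behind the grasp point. The pads swing forward as they close: fully open they stand 13 mm farther back than shut.
Start: joints at [-8.594, 16.404, 90.338, -0, 73.258, -8.594], TCP at [0.675, 0, 0.231] pointing down, gripper open.
Joint ranges: [-158.93, 158.93], [-51.34, 127.21], [12.03, 142.37], [-87.48, 267.48], [13.55, 161.25], [-162.69, 162.69]. Speed limits (degrees/s): [159.86, 159.86, 180, 180, 180, 180].

### API

Orientations are given as a 3x3 rotation matrix whose columns are the frame's x, y, z axes.
In Python, from workcell import arm, eyes, job gives the robot as it stands. The module is installed in compiled form; this text tells all that it offers.
- The arm moves only by the shell command python3 -m jog 'ROWS'. ROWS is JSON, a list of rows, each an object with "xyz": the shift along the tool's x, y, z as a fraction of full scale, a list of three; "roll": the turn about the tool's z as a fraction of full scale; "claw": the opening, from -1 (shut) to 1 (fully open). A call has exactly 5 rows; each row is the pose to reach, as a shift and turn from the pose commanded when the call began, along the tool's axes at that moment; what a row does not reach only later rows make up. Full scale, the value 1, is 200 mm for a shift and 1.5 rad for a turn. A row lasts 1/8 s, in which the tool goes at most 62.5 mm and 10.7 degrees, less where a joint would pass 70% of its speed; a pose out of reach is approached as far as the arm can. A call with a number of a shift or a turn outside -1 to 1 is refused whole. A call with a gripper value outside its range is refused whole. The fingers move at their own pace and stop on an object; the grip force is fixed at half the most. Time passes only in rows, so rows that repeat a pose let the fingers close, or fill a call up. It gives the time, the measured TCP pose, the force, the opening and the grip force at its end, in the units of the state.
- arm.get_obs(): the state, without advancing time (a new reading comes with each control period).
- eyes.read_camera(name): name is "scene" or "side" or "wrist"; returns the picture (480x640x3 uint8, red, green, blue); there is no depth.
- eyes.camera_info(name): a dict with "K" (3x3 intrinsics, pixels), "world_from_camera" (4x4, takes a point from camera to world coordinates); the wrist camera has in their place "T_tool_cam" (4x4, takes a point from camera to tool coordinates, whose origin is the TCP and whose axes are the flange's). Camera axes: x right, y down, z forward; pixel columns grow to the right and rows downward; lengths in m; the calibration is good to about 2 mm. A picture is of the moment at which its call begins: read the wrist's pose just before it. camera_info takes no time and is no camera call.
- job.hand_in(): hands the job in; it is judged then, once.
The state is a dict: "time": time; "joint_pos": joint angles; "qvel": joint speeds; "joint_efforts": joint torques, N m; "tool_pos": TCP position; "eef_rot": TCP orientation; "ft_force": force on the tool from outside, world axes, zero at the start; "torque": the same for the moment, N m; "gripper_width": opening from 0.0 (shut) to 1.0 (fully open); "grip_force": force on a finger pad.
Only numpy, scipy, OpenCV 4.12 (cv2) and the standard library are available. Lean on these libraries where they do the work, as an engineer would, in place of code of your own. Each camera call takes 0.05 s, during which the arm holds its last target. There are 200 camera calls.

## Working session

There is one attempt and no reset: what is moved stays moved. The work goes in short steps, Python scripts to look and compute and a shell command to move; the robot and the scene stay as the last step left them, time stands still between calls to the robot, and variables do not carry over. Pictures are saved under pics/ and viewed, at most 12 in all, crops included, and the job is handed in when it is done.

```bash
mkdir -p pics
cat > h.py <<'E'
import numpy as np, cv2
from workcell import arm, eyes, job
def shot(n,f):
    o=arm.get_obs(); im=eyes.read_camera(n); cv2.imwrite('pics/'+f+'.png',cv2.cvtColor(im,cv2.COLOR_RGB2BGR)); return o,im
def cam(n,o=None):
    c=eyes.camera_info(n); K=np.array(c['K'])
    if n=='wrist':
        T=np.eye(4);T[:3,:3]=o['eef_rot'];T[:3,3]=o['tool_pos'];T=T@np.array(c['T_tool_cam'])
    else: T=np.array(c['world_from_camera'])
    return K,T
def onz(K,T,uv,z):
    d=T[:3,:3]@np.linalg.solve(K,[uv[0],uv[1],1]); return T[:3,3]+d*(z-T[2,3])/d[2]
def proj(K,T,p):
    q=K@(T[:3,:3].T@(np.array(p)-T[:3,3])); return q[:2]/q[2]
E
python3 - <<'E'
from h import *
for n in ['scene','side','wrist']:
    o,im=shot(n,n+'0'); K,T=cam(n,o); print(n,K[0,0],np.round(T,3).tolist())
a=cv2.imread('pics/scene0.png');b=cv2.imread('pics/side0.png');c=cv2.imread('pics/wrist0.png')
print(o['tool_pos'],np.round(o['eef_rot'],3).tolist(),o['time'])
E
```

```text
scene 596.8851532153088 [[0.765, -0.452, 0.459, -0.064], [-0.644, -0.557, 0.525, -0.881], [0.018, -0.697, -0.717, 1.135], [0.0, 0.0, 0.0, 1.0]]
side 589.5299264864472 [[0.998, -0.027, 0.049, 0.544], [-0.056, -0.607, 0.793, -0.965], [0.009, -0.795, -0.607, 0.757], [0.0, 0.0, 0.0, 1.0]]
wrist 375.58430042042664 [[1.0, 0.0, -0.003, 0.676], [-0.001, -0.959, -0.284, 0.073], [-0.003, 0.284, -0.959, 0.372], [0.0, 0.0, 0.0, 1.0]]
[6.74381375e-01 1.29603863e-04 2.30037556e-01] [[-0.0, 1.0, -0.002], [1.0, 0.0, 0.0], [0.0, -0.002, -1.0]] 0.1
```

View pics/scene0.png

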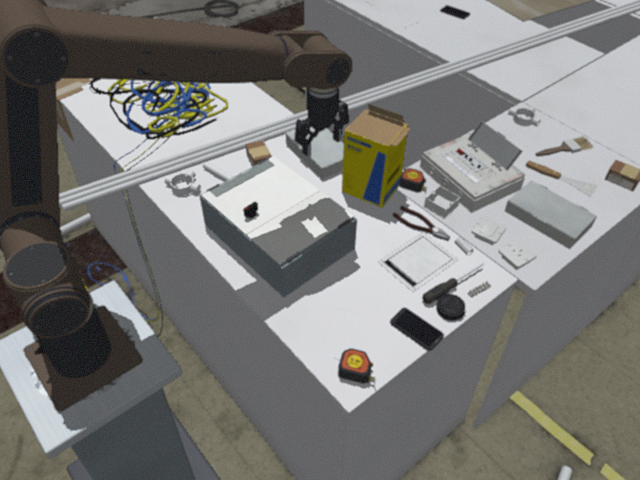

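View pics/wrist0.png

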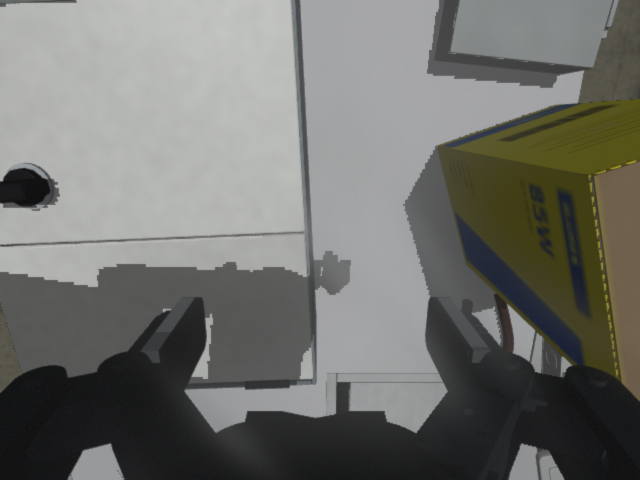

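The scene shows the enclosure's knob at about (250,210) and the phone at (417,328). The yellow carton stands just beyond the far right corner. In the wrist view the knob is at (25,187), the seam runs (0,245)-(303,233), and the far edge is along column ~300-315.

View pics/side0.png

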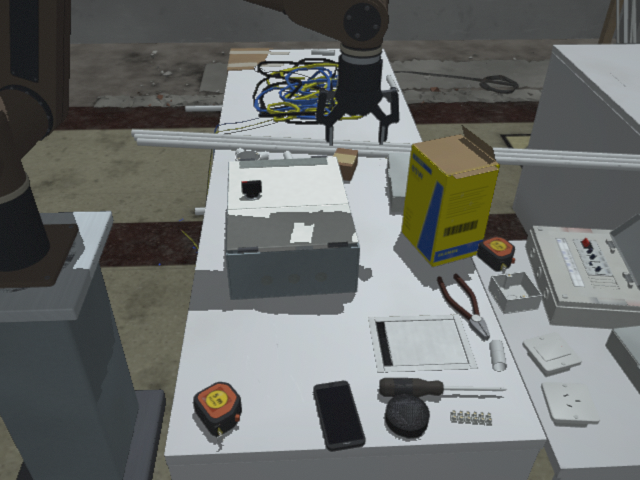

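Run:
```python
from h import *
o=arm.get_obs(); K,T=cam('wrist',o)
for n,uv in dict(seamL=(0,245),seamR=(303,233),farTop=(294,0),farBot=(315,382),knobboss=(32,185),boxtopcorner=(590,176),boxbot=(437,147)).items():
    print(n,[np.round(onz(K,T,uv,z),3).tolist() for z in (.114,.135)])
K,T=cam('scene')
for n,uv in dict(nearL=(202,194),nearR=(281,263),farR=(354,221),knob=(250,210),phone=(417,328)).items():
    print(n,np.round(onz(K,T,uv,.01 if n=='phone' else .114),3))
```

```text
seamL [[0.446, -0.012, 0.114], [0.465, -0.005, 0.135]]
seamR [[0.666, -0.003, 0.114], [0.667, 0.003, 0.135]]
farTop [[0.662, 0.144, 0.114], [0.663, 0.139, 0.135]]
farBot [[0.675, -0.129, 0.114], [0.675, -0.113, 0.135]]
knobboss [[0.479, 0.032, 0.114], [0.495, 0.035, 0.135]]
boxtopcorner [[0.863, 0.038, 0.114], [0.848, 0.041, 0.135]]
boxbot [[0.757, 0.057, 0.114], [0.75, 0.058, 0.135]]
nearL [0.426 0.172 0.114]
nearR [ 0.442 -0.14   0.114]
farR [ 0.66  -0.143  0.114]
knob [0.487 0.047 0.114]
phone [ 0.615 -0.417  0.01 ]
```

The side view agrees: knob at (252,187), phone at (340,413), carton clear of the doors. Next I move above the knob and roll about 80° so that I can measure the wing.

```bash
python3 -m jog '[{"xyz":[0.05,-0.3,0.0],"roll":0.12,"claw":1},{"xyz":[0.1,-0.6,0.0],"roll":0.24,"claw":1},{"xyz":[0.155,-0.9,0.0],"roll":0.36,"claw":1},{"xyz":[0.155,-0.985,0.0],"roll":0.48,"claw":1},{"xyz":[0.155,-0.985,0.0],"roll":0.6,"claw":1}]'
python3 -m jog '[{"xyz":[0,0,0],"roll":0.12,"claw":1},{"xyz":[0,0,0],"roll":0.24,"claw":1},{"xyz":[0,0,0],"roll":0.3,"claw":1},{"xyz":[0,0,0],"roll":0.3,"claw":1},{"xyz":[0,0,0],"roll":0.3,"claw":1}]'
python3 -c "
from h import *
o,im=shot('wrist','w1');print(o['tool_pos'],o['eef_rot'])"
```

```text
time: 0.78
tool_pos: [0.4763, 0.0314, 0.231]
eef_rot: [[0.787, 0.617, -0.0], [0.617, -0.787, 0.0], [-0.0, -0.0, -1.0]]
ft_force: [0.3, -0.1, -0.5]
gripper_width: 0.999
grip_force: 0.0
time: 1.4
tool_pos: [0.4779, 0.0311, 0.2311]
eef_rot: [[0.975, 0.22, -0.0], [0.22, -0.975, 0.0], [-0.0, -0.0, -1.0]]
ft_force: [0.3, 0.6, 0.5]
gripper_width: 1.001
grip_force: 0.0
[0.47785221 0.03105843 0.23112511] [[ 9.75444095e-01  2.20246904e-01 -3.43805591e-04]
 [ 2.20246937e-01 -9.75444146e-01  6.12459348e-05]
 [-3.21873924e-04 -1.35464114e-04 -9.99999939e-01]]
```

View pics/w1.png

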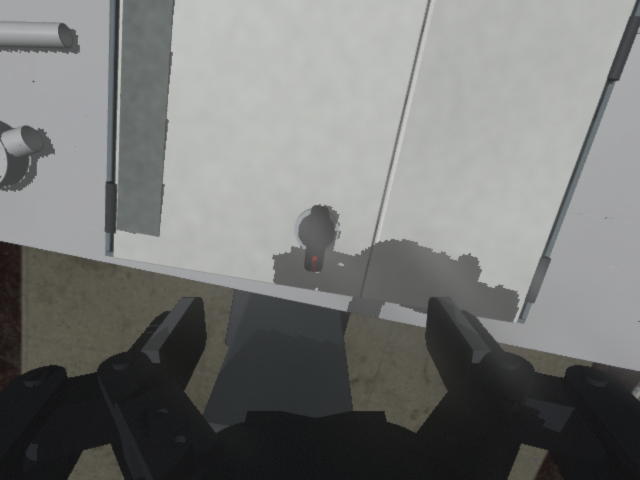

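The knob bar runs (319,207)-(315,270), with its boss around (318,229). The seam goes from (365,297) up to (430,0).

Run:
```python
from h import *
o=arm.get_obs(); K,T=cam('wrist',o)
a=onz(K,T,(319,206),.148);b=onz(K,T,(315,268),.148);print(a,b,(a+b)/2,np.linalg.norm(a-b),np.degrees(np.arctan2(*(a-b)[1::-1])))
print('boss',onz(K,T,(317,229),.118))
q=[onz(K,T,u,.114) for u in [(365,297),(430,0),(525,320),(640,10),(110,255),(115,0)]]
for i in (0,2,4): d=q[i+1]-q[i]; print(q[i],q[i+1],np.degrees(np.arctan2(d[1],d[0])))
```

```text
[0.50158947 0.03482483 0.148     ] [0.46124067 0.02828794 0.148     ] [0.48141507 0.03155639 0.148     ] 0.04087488741291818 9.202505209648566
boss [0.47866754 0.03082413 0.118     ]
[ 0.43318295 -0.01682597  0.114     ] [ 0.63387669 -0.00455728  0.114     ] 3.4982186559329413
[ 0.44147377 -0.14256608  0.114     ] [ 0.65682256 -0.13148607  0.114     ] 2.945355436966387
[0.42481469 0.17446644 0.114     ] [0.59194113 0.18244404 0.114     ] 2.7328777355075284
```

```bash
python3 -m jog '[{"xyz":[0.01,0,0.2],"roll":0.04,"claw":1},{"xyz":[0.01,0,0.4],"roll":0.04,"claw":1},{"xyz":[0.01,0,0.52],"roll":0.04,"claw":1},{"xyz":[0.01,0,0.52],"roll":0.04,"claw":1},{"xyz":[0.01,0,0.52],"roll":0.04,"claw":-1}]'
python3 -m jog '[{"xyz":[0,0,0],"roll":0,"claw":-1},{"xyz":[0,0,0],"roll":0,"claw":-1},{"xyz":[0,0,0],"roll":0,"claw":-1},{"xyz":[0,0,0],"roll":0,"claw":-1},{"xyz":[0,0,0],"roll":0,"claw":-1}]'
```

```text
time: 2.08
tool_pos: [0.4808, 0.0314, 0.1286]
eef_rot: [[0.987, 0.16, 0.002], [0.16, -0.987, -0.0], [0.002, 0.001, -1.0]]
ft_force: [-0.1, 0.3, 0.3]
gripper_width: 0.816
grip_force: 0.0
time: 2.7
tool_pos: [0.4807, 0.031, 0.1282]
eef_rot: [[0.987, 0.16, 0.002], [0.16, -0.987, -0.001], [0.002, 0.001, -1.0]]
ft_force: [0.6, -2.0, 3.6]
gripper_width: 0.122
grip_force: 62.3
```

```bash
python3 -m jog '[{"xyz":[0,0,0],"roll":-0.11,"claw":-1},{"xyz":[0,0,0],"roll":-0.22,"claw":-1},{"xyz":[0,0,0],"roll":-0.33,"claw":-1},{"xyz":[0,0,0],"roll":-0.44,"claw":-1},{"xyz":[0,0,0],"roll":-0.55,"claw":-1}]'
python3 -m jog '[{"xyz":[0,0,0],"roll":-0.1,"claw":-1},{"xyz":[0,0,0],"roll":-0.2,"claw":-1},{"xyz":[0,0,0],"roll":-0.26,"claw":-1},{"xyz":[0,0,0],"roll":-0.26,"claw":-1},{"xyz":[0,0,0],"roll":-0.26,"claw":-1}]'
python3 -c "
from h import *
print(arm.get_obs()['torque'])"
```

```text
time: 3.32
tool_pos: [0.4791, 0.0336, 0.1281]
eef_rot: [[0.549, 0.836, -0.003], [0.836, -0.549, 0.005], [0.003, -0.006, -1.0]]
ft_force: [-4.3, 5.7, 8.8]
gripper_width: 0.127
grip_force: 63.0
time: 3.95
tool_pos: [0.4777, 0.0341, 0.128]
eef_rot: [[0.194, 0.981, -0.007], [0.981, -0.194, 0.006], [0.005, -0.008, -1.0]]
ft_force: [-8.8, 7.2, 10.3]
gripper_width: 0.125
grip_force: 63.4
[ 1.13149243  1.19894467 -0.00466395]
```

Latch is about 1.33 rad, so it is free. I start lifting the leaf by the wing along its arc.

```bash
python3 -m jog '[{"xyz":[0.012,-0.003,-0.05],"roll":0,"claw":-1},{"xyz":[0.029,-0.007,-0.1],"roll":0,"claw":-1},{"xyz":[0.047,-0.012,-0.148],"roll":0,"claw":-1},{"xyz":[0.07,-0.017,-0.195],"roll":-0.01,"claw":-1},{"xyz":[0.096,-0.024,-0.24],"roll":-0.01,"claw":-1}]'
python3 -c "
from h import *
o=arm.get_obs();print(o['torque']);shot('side','s1')"
```

```text
time: 4.58
tool_pos: [0.4771, 0.0507, 0.1747]
eef_rot: [[0.177, 0.984, -0.005], [0.984, -0.177, -0.002], [-0.003, -0.005, -1.0]]
ft_force: [-3.9, -0.8, -9.3]
gripper_width: 0.123
grip_force: 62.7
[-0.76291391  0.08737521  0.17925761]
```

View pics/s1.png

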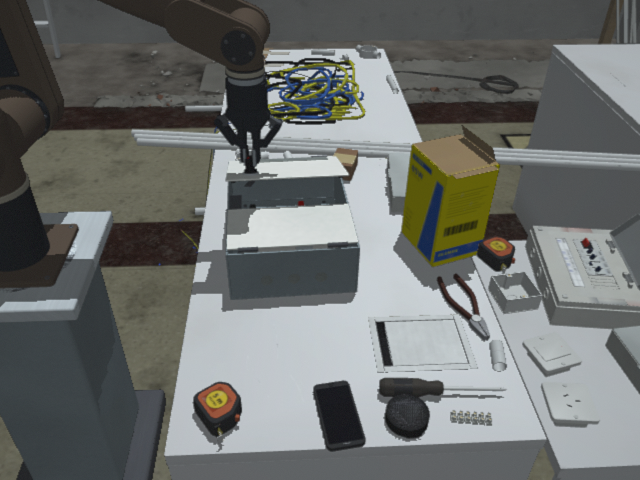

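The left leaf is rising at about 20°, and the red bolt grip shows at (300,203). I continue along the arc to 60°.

```bash
python3 -m jog '[{"xyz":[0.028,-0.007,-0.043],"roll":0,"claw":-1},{"xyz":[0.06,-0.014,-0.084],"roll":-0.01,"claw":-1},{"xyz":[0.094,-0.022,-0.122],"roll":-0.02,"claw":-1},{"xyz":[0.131,-0.03,-0.158],"roll":-0.025,"claw":-1},{"xyz":[0.17,-0.039,-0.192],"roll":-0.03,"claw":-1}]'
python3 -m jog '[{"xyz":[0.042,-0.008,-0.03],"roll":-0.01,"claw":-1},{"xyz":[0.086,-0.016,-0.057],"roll":-0.02,"claw":-1},{"xyz":[0.131,-0.024,-0.082],"roll":-0.03,"claw":-1},{"xyz":[0.178,-0.033,-0.102],"roll":-0.04,"claw":-1},{"xyz":[0.226,-0.042,-0.12],"roll":-0.045,"claw":-1}]'
python3 -c "
from h import *
o=arm.get_obs();print(o['torque']);shot('side','s2')"
```

```text
time: 5.25
tool_pos: [0.4759, 0.0852, 0.2135]
eef_rot: [[0.134, 0.991, -0.005], [0.991, -0.134, -0.003], [-0.004, -0.004, -1.0]]
ft_force: [-5.3, -4.0, -7.6]
gripper_width: 0.125
grip_force: 59.1
time: 5.88
tool_pos: [0.474, 0.1298, 0.2398]
eef_rot: [[0.068, 0.998, -0.004], [0.998, -0.068, -0.007], [-0.007, -0.003, -1.0]]
ft_force: [-8.9, -8.1, 0.1]
gripper_width: 0.122
grip_force: 58.9
[-1.72110126  1.07011355 -0.40097691]
```

View pics/s2.png

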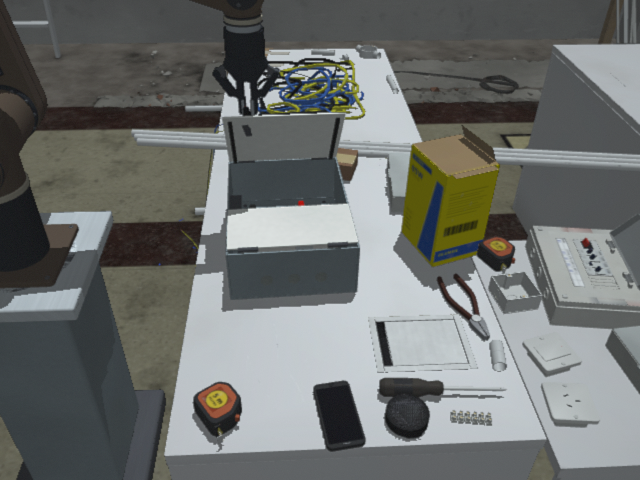

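The left leaf stands at 60-65°. I release, rise clear, go to its inner side with the fingers shut, and push it back.

```bash
python3 -m jog '[{"xyz":[0,0,0],"roll":0,"claw":0},{"xyz":[0,0,0],"roll":0,"claw":0},{"xyz":[0,0,-0.15],"roll":0,"claw":0},{"xyz":[0,0,-0.4],"roll":0,"claw":0},{"xyz":[0,0,-0.6],"roll":0,"claw":0}]'
python3 -m jog '[{"xyz":[-0.1,0.1,-0.05],"roll":0,"claw":-1},{"xyz":[-0.3,0.25,-0.05],"roll":0,"claw":-1},{"xyz":[-0.5,0.35,-0.05],"roll":0,"claw":-1},{"xyz":[-0.5,0.35,0.1],"roll":0,"claw":-1},{"xyz":[-0.5,0.35,0.2],"roll":0,"claw":-1}]'
python3 -c "
from h import *
o=arm.get_obs();print(o['torque']);shot('side','s3');shot('scene','c3')
a=cv2.imread('pics/s3.png')[60:320,180:440];b=cv2.imread('pics/c3.png')[60:320,160:420]
cv2.imwrite('pics/m3.png',cv2.resize(np.hstack([a,b]),None,fx=1.5,fy=1.5))"
```

```text
time: 6.55
tool_pos: [0.476, 0.1321, 0.3614]
eef_rot: [[0.068, 0.998, 0.005], [0.998, -0.068, 0.001], [0.001, 0.005, -1.0]]
ft_force: [0.0, -0.9, 0.8]
gripper_width: 0.498
grip_force: 0.0
time: 7.18
tool_pos: [0.5387, 0.0269, 0.3174]
eef_rot: [[0.069, 0.998, 0.001], [0.998, -0.069, 0.0], [0.0, 0.001, -1.0]]
ft_force: [0.0, -0.5, -0.2]
gripper_width: 0.002
grip_force: 0.0
[0.02809894 0.04668177 0.04121653]
```

View pics/m3.png

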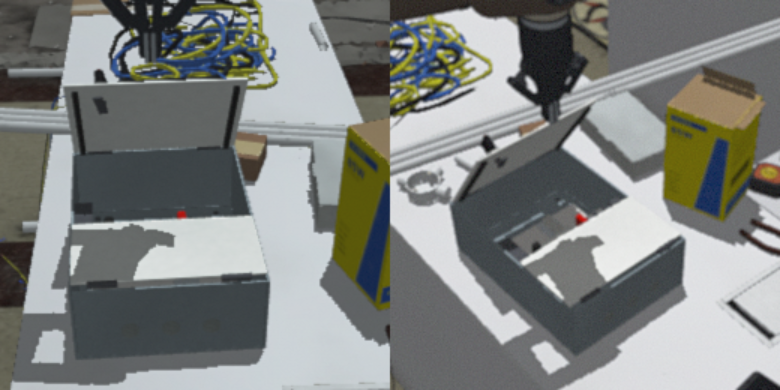

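The leaf stays at about 65-70° and the gripper is on its inner side. I lower and push left.

```bash
python3 -m jog '[{"xyz":[0,0,0.15],"roll":0,"claw":-1},{"xyz":[0,0,0.33],"roll":0,"claw":-1},{"xyz":[0.1,0,0.35],"roll":0,"claw":-1},{"xyz":[0.22,0,0.35],"roll":0,"claw":-1},{"xyz":[0.34,0,0.35],"roll":0,"claw":-1}]'
python3 -m jog '[{"xyz":[0.08,0,0],"roll":0,"claw":-1},{"xyz":[0.16,0,0],"roll":0,"claw":-1},{"xyz":[0.24,0,0],"roll":0,"claw":-1},{"xyz":[0.32,0,0],"roll":0,"claw":-1},{"xyz":[0.40,0,0],"roll":0,"claw":-1}]'
```

```text
time: 7.9
tool_pos: [0.5439, 0.095, 0.2504]
eef_rot: [[0.066, 0.998, 0.004], [0.998, -0.066, -0.004], [-0.004, 0.004, -1.0]]
ft_force: [-0.7, -4.7, 2.7]
gripper_width: -0.002
grip_force: 2.3
time: 8.52
tool_pos: [0.5528, 0.1761, 0.2589]
eef_rot: [[0.067, 0.998, 0.017], [0.998, -0.067, 0.001], [0.002, 0.017, -1.0]]
ft_force: [0.6, -4.2, 1.8]
gripper_width: 0.002
grip_force: 1.5
```

```bash
python3 -m jog '[{"xyz":[0.04,0,0],"roll":0,"claw":-1},{"xyz":[0.08,0,0],"roll":0,"claw":-1},{"xyz":[0.12,0,0],"roll":0,"claw":-1},{"xyz":[0.15,0,0],"roll":0,"claw":-1},{"xyz":[0.15,0,0],"roll":0,"claw":-1}]'
python3 -c "
from h import *
shot('side','s4');shot('scene','c4')
a=cv2.imread('pics/s4.png')[60:320,180:440];b=cv2.imread('pics/c4.png')[60:320,160:420]
cv2.imwrite('pics/m4.png',cv2.resize(np.hstack([a,b]),None,fx=1.5,fy=1.5))"
```

```text
time: 9.15
tool_pos: [0.5492, 0.1994, 0.2469]
eef_rot: [[0.066, 0.998, -0.006], [0.998, -0.066, -0.016], [-0.016, -0.005, -1.0]]
ft_force: [-3.6, -17.9, 4.7]
gripper_width: 0.002
grip_force: 9.3
```

Force rose to 18 N at the expected place, so the left leaf is at its stop. I back off and look at the bolt.

```bash
python3 -m jog '[{"xyz":[-0.2,0,0],"roll":0,"claw":-1},{"xyz":[-0.45,0.1,-0.1],"roll":0,"claw":-1},{"xyz":[-0.7,0.2,-0.2],"roll":0,"claw":0},{"xyz":[-0.95,0.25,-0.25],"roll":0,"claw":0},{"xyz":[-1,0.25,-0.25],"roll":0,"claw":0}]'
python3 -c "
from h import *
o,im=shot('wrist','w5');print(o['tool_pos'])
a=cv2.cvtColor(im,cv2.COLOR_RGB2HSV);m=cv2.inRange(a,(0,140,80),(8,255,255))|cv2.inRange(a,(172,140,80),(180,255,255))
n,l,s,c=cv2.connectedComponentsWithStats(m);print([(s[i].tolist(),c[i].tolist()) for i in range(1,n) if s[i][4]>30])
i=1+np.argmax(s[1:,4]);K,T=cam('wrist',o);print(onz(K,T,c[i],.106),cv2.minAreaRect(np.argwhere(l==i)[:,::-1].astype(np.float32)))
p,b,w,h=s[i][:4][0],s[i][1],s[i][2],s[i][3]
for uv in [(p,b),(p+w,b),(p,b+h),(p+w,b+h)]: print(onz(K,T,uv,.106))
"
```

```text
time: 9.88
tool_pos: [0.5871, 0.0003, 0.2972]
eef_rot: [[0.071, 0.997, -0.0], [0.997, -0.071, 0.001], [0.001, -0.0, -1.0]]
ft_force: [0.2, 0.4, -0.6]
gripper_width: 0.501
grip_force: 0.0
[5.87065893e-01 2.67765825e-04 2.97228366e-01]
[]Traceback (most recent call last):
  File "<string>", line 6, in <module>
    i=1+np.argmax(s[1:,4]);K,T=cam('wrist',o);print(onz(K,T,c[i],.106),cv2.minAreaRect(np.argwhere(l==i)[:,::-1].astype(np.float32)))
        ~~~~~~~~~^^^^^^^^^
    return _wrapfunc(a, 'argmax', axis=axis, out=out, **kwds)
    return bound(*args, **kwds)
ValueError: attempt to get argmax of an empty sequence
```

View pics/w5.png

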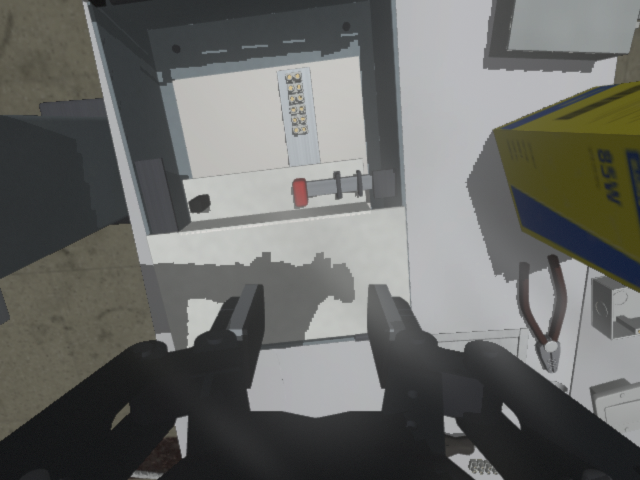

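The red grip is at about (300,192), its tongue running right into the far-wall keeper at (380,185). The ledge lies between rows ~175 and ~230.

Run:
```python
from h import *
o=arm.get_obs();K,T=cam('wrist',o);im=cv2.imread('pics/w5.png').astype(int)
m=((im[...,2]>100)&(im[...,2]>1.8*im[...,1])&(im[...,2]>1.8*im[...,0])).astype(np.uint8)
n,l,s,c=cv2.connectedComponentsWithStats(m[150:240,260:340]);i=1+np.argmax(s[1:,4]);print(s[i],c[i]+[260,150])
x,y,w,h=s[i][:4]; x+=260;y+=150
for uv in [(x,y),(x+w,y),(x,y+h),(x+w,y+h),(x+w/2,y+h/2)]: print(onz(K,T,uv,.106))
for uv in [(147,236),(405,208)]: print('plate edge',onz(K,T,uv,.114))
```

```text
[35 31 10 15 94] [300.0212766  187.20212766]
[0.57028645 0.02502295 0.106     ]
[0.57914184 0.0243933  0.106     ]
[0.5691171  0.01158453 0.106     ]
[0.57807405 0.01094864 0.106     ]
[0.57415821 0.01802564 0.106     ]
plate edge [ 0.43289441 -0.01397608  0.114     ]
plate edge [ 0.66573286 -0.0045177   0.114     ]
```

```bash
python3 -m jog '[{"xyz":[0.03,-0.03,0.1],"roll":-0.04,"claw":-0.35},{"xyz":[0.064,-0.07,0.3],"roll":-0.08,"claw":-0.35},{"xyz":[0.064,-0.07,0.5],"roll":-0.08,"claw":-0.35},{"xyz":[0.064,-0.07,0.68],"roll":-0.08,"claw":-0.35},{"xyz":[0.064,-0.07,0.68],"roll":-0.08,"claw":-0.35}]'
python3 - <<'E'
from h import *
o,_=shot('wrist','w6');K,T=cam('wrist',o);im=cv2.imread('pics/w6.png').astype(int)
m=((im[...,2]>60)&(im[...,2]>1.6*im[...,1])&(im[...,2]>1.6*im[...,0])).astype(np.uint8)
n,l,s,c=cv2.connectedComponentsWithStats(m);j=[i for i in range(1,n) if s[i][4]>100];print(o['tool_pos'])
for i in j: print(s[i],c[i],onz(K,T,c[i],.106))
E
```

```text
time: 10.55
tool_pos: [0.57, 0.0182, 0.1568]
eef_rot: [[-0.054, 0.998, -0.01], [0.999, 0.054, 0.003], [0.003, -0.01, -1.0]]
ft_force: [0.5, 0.7, 0.2]
gripper_width: 0.326
grip_force: 0.0
[0.57000819 0.01817974 0.15680484]
[313 257  16  27 255] [318.87843137 269.4627451 ] [0.5724644  0.01359086 0.106     ]
```

View pics/w6.png

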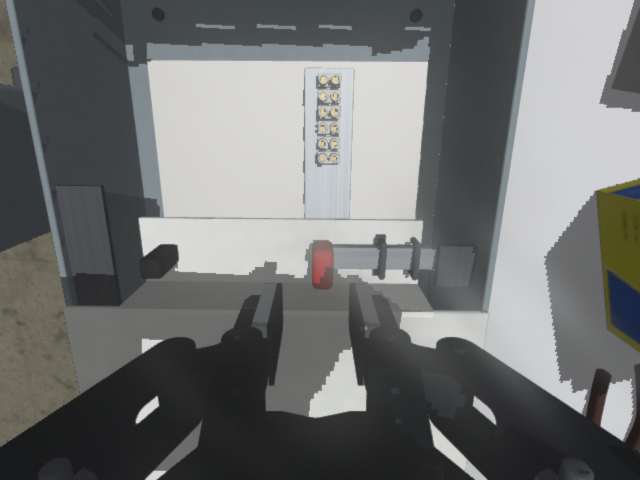

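Grip top is centred near (321,263) between the fingers, and the guide at (380,256) is clear of the far finger. I go down and close.

```bash
python3 -m jog '[{"xyz":[0.007,0,0.1],"roll":0,"claw":-0.35},{"xyz":[0.007,0,0.2],"roll":0,"claw":-0.35},{"xyz":[0.007,0,0.3],"roll":0,"claw":-0.35},{"xyz":[0.007,0,0.365],"roll":0,"claw":-0.35},{"xyz":[0.007,0,0.365],"roll":0,"claw":-0.35}]'
python3 -m jog '[{"xyz":[0,0,0],"roll":0,"claw":-1},{"xyz":[0,0,0],"roll":0,"claw":-1},{"xyz":[0,0,0],"roll":0,"claw":-1},{"xyz":[0,0,0],"roll":0,"claw":-1},{"xyz":[0,0,0],"roll":0,"claw":-1}]'
```

```text
time: 11.22
tool_pos: [0.5724, 0.0173, 0.0869]
eef_rot: [[-0.052, 0.999, -0.003], [0.999, 0.052, 0.001], [0.001, -0.003, -1.0]]
ft_force: [0.9, 0.3, 0.5]
gripper_width: 0.324
grip_force: 0.0
time: 11.85
tool_pos: [0.5738, 0.0172, 0.0893]
eef_rot: [[-0.052, 0.999, 0.001], [0.999, 0.052, -0.0], [-0.0, 0.001, -1.0]]
ft_force: [0.2, -0.1, 0.8]
gripper_width: 0.125
grip_force: 61.3
```

```bash
python3 -m jog '[{"xyz":[0,-0.025,0],"roll":0,"claw":-1},{"xyz":[0,-0.05,0],"roll":0,"claw":-1},{"xyz":[0,-0.075,0],"roll":0,"claw":-1},{"xyz":[0,-0.1,0],"roll":0,"claw":-1},{"xyz":[0,-0.1,0],"roll":0,"claw":-1}]'
python3 -m jog '[{"xyz":[0,-0.01,0],"roll":0,"claw":-1},{"xyz":[0,-0.02,0],"roll":0,"claw":-1},{"xyz":[0,-0.03,0],"roll":0,"claw":-1},{"xyz":[0,-0.03,0],"roll":0,"claw":-1},{"xyz":[0,-0.03,0],"roll":0,"claw":-1}]'
```

```text
time: 12.48
tool_pos: [0.5531, 0.0162, 0.0892]
eef_rot: [[-0.052, 0.999, -0.0], [0.999, 0.052, -0.0], [-0.0, -0.0, -1.0]]
ft_force: [-0.4, -0.6, 4.2]
gripper_width: 0.123
grip_force: 61.8
time: 13.1
tool_pos: [0.5492, 0.016, 0.0892]
eef_rot: [[-0.052, 0.999, 0.005], [0.999, 0.052, 0.0], [-0.0, 0.005, -1.0]]
ft_force: [5.9, 0.3, 1.0]
gripper_width: 0.117
grip_force: 61.4
```

```bash
python3 -m jog '[{"xyz":[0,-0.01,0],"roll":0,"claw":-1},{"xyz":[0,-0.02,0],"roll":0,"claw":-1},{"xyz":[0,-0.02,0],"roll":0,"claw":-1},{"xyz":[0,-0.02,0],"roll":0,"claw":-1},{"xyz":[0,-0.02,0],"roll":0,"claw":-1}]'
```

```text
time: 13.72
tool_pos: [0.5489, 0.016, 0.09]
eef_rot: [[-0.051, 0.999, 0.016], [0.999, 0.051, 0.001], [-0.0, 0.016, -1.0]]
ft_force: [15.3, 1.9, -3.4]
gripper_width: 0.121
grip_force: 60.7
```

The bolt is at its firm stop at 15 N and did not move further. Now I lift the right leaf by the grip.

```bash
python3 -m jog '[{"xyz":[0.003,0.02,-0.05],"roll":0,"claw":-1},{"xyz":[0.002,0.02,-0.103],"roll":0,"claw":-1},{"xyz":[-0.001,0.02,-0.155],"roll":0,"claw":-1},{"xyz":[-0.009,0.02,-0.205],"roll":0,"claw":-1},{"xyz":[-0.02,0.02,-0.255],"roll":0,"claw":-1}]'
```

```text
time: 14.35
tool_pos: [0.5491, 0.0132, 0.1384]
eef_rot: [[-0.051, 0.999, 0.005], [0.999, 0.051, 0.004], [0.003, 0.005, -1.0]]
ft_force: [11.7, 1.2, -6.5]
gripper_width: 0.123
grip_force: 58.9
```

```bash
python3 -m jog '[{"xyz":[-0.015,0.01,-0.05],"roll":0,"claw":-1},{"xyz":[-0.033,0.01,-0.098],"roll":0,"claw":-1},{"xyz":[-0.054,0.01,-0.145],"roll":0,"claw":-1},{"xyz":[-0.079,0.01,-0.19],"roll":0,"claw":-1},{"xyz":[-0.107,0.01,-0.234],"roll":0,"claw":-1}]'
python3 -m jog '[{"xyz":[-0.031,0,-0.041],"roll":0,"claw":-1},{"xyz":[-0.064,0,-0.081],"roll":0,"claw":-1},{"xyz":[-0.1,0,-0.117],"roll":0,"claw":-1},{"xyz":[-0.139,0,-0.151],"roll":0,"claw":-1},{"xyz":[-0.18,0,-0.183],"roll":0,"claw":-1}]'
python3 -c "
from h import *
shot('side','s7');shot('scene','c7')
a=cv2.imread('pics/s7.png')[60:320,180:440];b=cv2.imread('pics/c7.png')[60:320,160:420]
cv2.imwrite('pics/m7.png',cv2.resize(np.hstack([a,b]),None,fx=1.5,fy=1.5))"
```

```text
time: 14.98
tool_pos: [0.5501, -0.006, 0.1844]
eef_rot: [[-0.052, 0.999, -0.002], [0.999, 0.052, 0.008], [0.009, -0.001, -1.0]]
ft_force: [5.7, 10.5, -2.8]
gripper_width: 0.12
grip_force: 59.2
time: 15.6
tool_pos: [0.5519, -0.0412, 0.2217]
eef_rot: [[-0.052, 0.999, -0.002], [0.999, 0.052, 0.011], [0.011, -0.002, -1.0]]
ft_force: [3.0, 9.3, -1.3]
gripper_width: 0.122
grip_force: 59.5
```

View pics/m7.png

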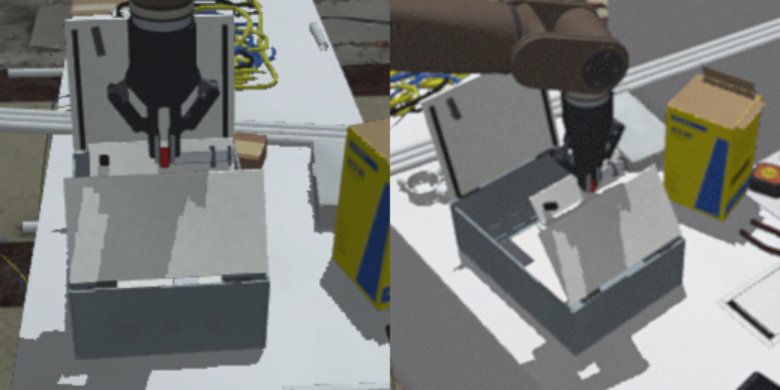

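The left leaf stands right back, and the right one is at about 55-60°, still held by the red grip. I go on to 76°, release, and cross to the inner side.

```bash
python3 -m jog '[{"xyz":[-0.043,0,-0.028],"roll":0,"claw":-1},{"xyz":[-0.088,0,-0.054],"roll":0,"claw":-1},{"xyz":[-0.135,0,-0.076],"roll":0,"claw":-1},{"xyz":[-0.183,0,-0.095],"roll":0,"claw":-1},{"xyz":[-0.183,0,-0.095],"roll":0,"claw":-0.5}]'
python3 -m jog '[{"xyz":[0,0,0],"roll":0,"claw":-0.4},{"xyz":[0,0,-0.1],"roll":0,"claw":-0.4},{"xyz":[0,0,-0.3],"roll":0,"claw":-0.4},{"xyz":[0,0,-0.5],"roll":0,"claw":-0.4},{"xyz":[0,0,-0.5],"roll":0,"claw":-0.4}]'
python3 -m jog '[{"xyz":[0.2,0,0],"roll":0,"claw":-1},{"xyz":[0.4,0,0],"roll":0,"claw":-1},{"xyz":[0.45,0,0],"roll":0,"claw":-1},{"xyz":[0.45,0,0.2],"roll":0,"claw":-1},{"xyz":[0.45,0,0.3],"roll":0,"claw":-1}]'
```

```text
time: 16.32
tool_pos: [0.5534, -0.0817, 0.2407]
eef_rot: [[-0.053, 0.999, -0.004], [0.999, 0.053, 0.0], [0.001, -0.004, -1.0]]
ft_force: [-0.2, -0.4, 0.4]
gripper_width: 0.252
grip_force: 0.0
time: 16.95
tool_pos: [0.5562, -0.0824, 0.3484]
eef_rot: [[-0.053, 0.999, 0.009], [0.999, 0.053, -0.004], [-0.004, 0.009, -1.0]]
ft_force: [0.2, 0.3, -0.6]
gripper_width: 0.298
grip_force: 0.0
time: 17.58
tool_pos: [0.5488, 0.0078, 0.2795]
eef_rot: [[-0.052, 0.999, -0.004], [0.999, 0.052, 0.0], [0.0, -0.004, -1.0]]
ft_force: [0.2, 0.8, 0.8]
gripper_width: -0.0
grip_force: 0.0
```

Go down to 0.25 and push right to y ≈ -0.11.

```bash
python3 -m jog '[{"xyz":[0,0,0.15],"roll":0,"claw":-1},{"xyz":[-0.08,0,0.15],"roll":0,"claw":-1},{"xyz":[-0.16,0,0.15],"roll":0,"claw":-1},{"xyz":[-0.24,0,0.15],"roll":0,"claw":-1},{"xyz":[-0.32,0,0.15],"roll":0,"claw":-1}]'
python3 -m jog '[{"xyz":[-0.06,0,0],"roll":0,"claw":-1},{"xyz":[-0.12,0,0],"roll":0,"claw":-1},{"xyz":[-0.18,0,0],"roll":0,"claw":-1},{"xyz":[-0.22,0,0],"roll":0,"claw":-1},{"xyz":[-0.25,0,0],"roll":0,"claw":-1}]'
```

```text
time: 18.2
tool_pos: [0.5546, -0.0562, 0.2554]
eef_rot: [[-0.052, 0.999, 0.005], [0.999, 0.052, 0.003], [0.002, 0.005, -1.0]]
ft_force: [-0.4, 5.4, 3.9]
gripper_width: 0.001
grip_force: 2.5
time: 18.82
tool_pos: [0.5559, -0.1063, 0.2521]
eef_rot: [[-0.052, 0.999, -0.0], [0.999, 0.052, 0.0], [0.0, -0.0, -1.0]]
ft_force: [-0.5, 3.2, 2.2]
gripper_width: 0.003
grip_force: 2.0
```

```bash
python3 -m jog '[{"xyz":[-0.03,0,0],"roll":0,"claw":-1},{"xyz":[-0.06,0,0],"roll":0,"claw":-1},{"xyz":[-0.08,0,0],"roll":0,"claw":-1},{"xyz":[-0.1,0,0],"roll":0,"claw":-1},{"xyz":[-0.1,0,0],"roll":0,"claw":-1}]'
```

```text
time: 19.45
tool_pos: [0.5565, -0.1185, 0.2523]
eef_rot: [[-0.053, 0.999, -0.002], [0.998, 0.053, 0.018], [0.018, -0.001, -1.0]]
ft_force: [-1.3, 21.8, 8.3]
gripper_width: 0.0
grip_force: 11.7
```

The stop is felt at 22 N. I back away, rise, and check.

```bash
python3 -m jog '[{"xyz":[0.1,0,0],"roll":0,"claw":-1},{"xyz":[0.35,0,0],"roll":0,"claw":-1},{"xyz":[0.6,0,-0.1],"roll":0,"claw":-1},{"xyz":[0.7,0,-0.4],"roll":0,"claw":-1},{"xyz":[0.7,0,-0.6],"roll":0,"claw":-1}]'
python3 -c "
from h import *
shot('side','s9');shot('scene','c9')
a=cv2.imread('pics/s9.png')[60:460,180:440];b=cv2.imread('pics/c9.png')[0:400,160:460]
cv2.imwrite('pics/m9.png',cv2.resize(np.hstack([a,b]),None,fx=1.4,fy=1.4))"
```

```text
time: 20.08
tool_pos: [0.5497, 0.0147, 0.3738]
eef_rot: [[-0.055, 0.999, 0.002], [0.998, 0.055, -0.003], [-0.003, 0.002, -1.0]]
ft_force: [0.2, -0.6, 0.7]
gripper_width: -0.0
grip_force: 0.0
```

View pics/m9.png

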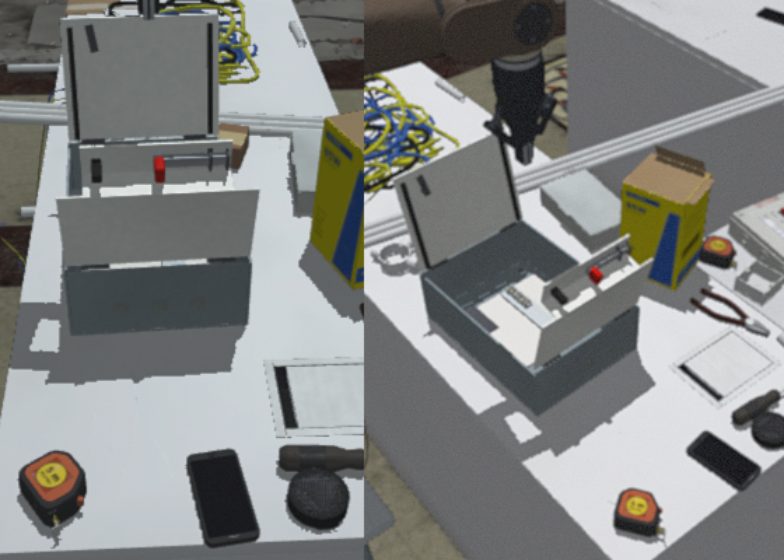

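Both leaves are right back, the phone is unmoved, and the arm is clear.

```bash
python3 -c "
from workcell import job
print(job.hand_in())"
```

```text
the job is handed in; nothing more can be done
None
```

I handed the job in with both doors swung back to their stops (each felt as a force rise), the phone where it lay and the arm clear; the hand-in returned no verdict.

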